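# Slide holder under the stage clip

### The arm

A 7-joint arm with a two-finger parallel gripper is mounted at the origin on a cart in front of the work surface, level with it; the furniture and walls round the work are solid. World frame = base frame: x ahead of the robot, y to its left, z up, the work surface at z = 0. Lengths are in m, angles in rad, forces in N, time in s.
With the tool pointing down it reaches from about 0.4 to 0.85 m from the base axis. Payload 10.4 kg.
Tool frame: the origin (TCP) lies at the very end of the fingers, on their centre line; the grasp point (between the pads) lies 19 mm behind it; z points along the fingers, y is the direction in which the jaws open and shut (so a half turn about z gives the same grasp; the last joint's range is limited). The gripper opens to 87 mm and grips with 3 to 60 N. Pads are 19 mm wide; open, the fingers measure 117 mm over their backs; the gripper's body (75 mm by 190 mm) begins 51 mm behind the grasp point.
Start: joints at [-1.188, 0.332, -0.065, 1.46, 0.022, 1.35, -0.088], TCP at [0.247, 0.574, 0.189] pointing down, gripper open.
Joint ranges: [-2.6, 2.6], [-0.5, 2.12], [-1.47, 1.34], [0.16, 2.42], [-1.27, 4.41], [0.06, 2.06], [-2.6, 2.6]. Speed limits (rad/s): [2.22, 2.22, 2.79, 2.79, 3.14, 3.14, 3.14].

### API

Orientations are given as a rotation vector (axis times angle).
In Python, from cell import arm gives the robot as it stands.
- The arm moves only by the tool send_rows, never from a script. Its argument "motion" is a list of rows, each a list of 2 entries, a list of its own where there are three numbers: the shift along the tool's x, y, z in cm, then the turn, a rotation vector about the tool's x, y, z in rad. A call has 1 to 20 rows; each row is the pose to reach, as a shift and turn from the pose commanded when the call began, along the tool's axes at that moment; what a row does not reach only later rows make up. A row lasts 1/8 s, in which the tool goes at most 62.5 mm and 10.7 degrees, less where a joint would pass 70% of its speed; a pose out of reach is approached as far as the arm can. A call with a gripper value outside its range is refused whole. "jaw" is the opening, from -1 (shut) to 1 (fully open), set as the call begins (left out, the last holds). The fingers move at their own pace and stop on an object; "grip_force" is the grip in N (left out, the last holds). Time passes only in rows, so rows that repeat a pose let the fingers close. It gives the time, the measured TCP pose, the force and the opening at its end, in the units of the state.
- arm.read_state(): the state, without advancing time (a new reading comes with each control period).
- arm.camera(name): name is "scene" or "side" or "wrist"; returns a dict with "pixels" (384x512x3 uint8, blue, green, red), "z_map" (384x512 float32, m along the optical axis (not along the pixel's ray), 0 where there is no reading), "fx", "fy", "cx", "cy" (pixels), "world_from_camera" (4x4, takes a point from camera to world coordinates); the wrist camera has in their place "T_tool_cam" (4x4, takes a point from camera to tool coordinates, whose origin is the TCP and whose axes are the flange's). Camera axes: x right, y up, looking along -z (the intrinsics and any distortion apply to the point x, -y, -z); pixel columns grow to the right and rows downward; lengths in m; the calibration is good to about 2 mm. The wrist camera is an equidistant fisheye: a pixel r from the principal point sees the ray r / f radians off the axis. A picture is of the moment at which its call begins: read the wrist's pose just before it.
- arm.finish_job(): hands the job in, once; it reports no verdict.
The state is a dict: "t": time; "joints": joint angles; "joint_vel": joint speeds; "tau": joint torques, N m; "eef_pos": TCP position; "tool_rot": TCP orientation; "ft_force": force on the tool from outside, world axes, zero at the start; "torque": the same for the moment, N m; "gripper_width": opening from 0.0 (shut) to 1.0 (fully open).
Only numpy, scipy, OpenCV 4.12 (cv2) and the standard library are available. Lean on these libraries where they do the work, as an engineer would, in place of code of your own. Each camera call takes 0.05 s, during which the arm holds its last target.

### The job

Press the spring clip of the small grey stage down by its long press bar with one fingertip, and with the other fingertip push the flat slide holder along its channel, under the raised clip foot, until it is fully home against the end stop. Keep the bar held down until the holder is home, then let go so that the clip closes on the holder, and leave the stage. Push the holder only, without picking it up or tipping it, and leave the petri dish, the yellow box and the tape roll where they are.

Things in the scene. Friction and masses are not known exactly. Their poses are not given: they have to be found in the camera images.
- stage: Grey stage plate, 190 x 134 mm, fixed. Origin: on the worktop under the channel's middle line; x = pushing direction, y to the left of it, z up. Flat deck at z = 20 mm, x = -130..60, y = -86..48 mm. Channel along x at y = 0, 53 mm wide between rails 5 mm wide and 5 mm above the deck (x = -95..50 mm). Clip hinge on the channel's right: line along x at y = -37, z = 23 mm.
- end_stop (a point): Foot of the near face of the end stop, a crossbar that closes the channel, in the channel's middle line at deck height: x = 45 mm of the stage. The bar is 10 mm high. The holder is home when its front edge meets this face.
- stage_clip (a joint): Clip hinge, rad. 0 = unpressed: bar tilted up outward, foot 2 mm above the deck, blocking the holder. 0.3 = bar fully down on its stop, level, its top 25 mm above the worktop, foot 11 mm above the deck. Foot resting on the holder: 0.13; from 0.18 up it clears the holder. Spring-returned: 3 N to start, 6.5 N fully down. Press anywhere along the bar; a fingertip may slide along it while pressing.
- press_bar (a point): Middle of the top face of the clip's press bar, a smooth steel flap right of the channel (moves with the clip). The bar is 93 mm long along the channel, 36 mm wide, 4 mm thick; when down it covers x = -105..-12, y = -79..-43 mm of the stage, its middle 61 mm from the channel's middle line.
- clip_foot (a point): Underside of the rear end (nearest the holder) of the clip's foot, a rubber roller 14 mm long that overhangs the channel at x = 18..32 mm, y about -9 mm of the stage (moves with the clip, up as the bar goes down).
- holder: White flat slide holder, 70 mm long (x), 50 wide (y), plate 6 mm thick, glass slide on top, upright lip 4 mm thick over its full rear edge, 16 mm high in all; about 60 g, loose. Origin: centre of the underside; x points to the end stop; front edge at +35, lip's rear face at -35 mm. Starts in the channel short of the foot, 36 to 56 mm from home; home its origin is at x = 10 mm of the stage.
- holder_lip (a point): Point on the rear face of the holder's lip, mid-width, 11 mm above the deck: where a fingertip pushes. With the bar fully down, two level fingertips, one resting on the bar, put the other 5 mm above the deck, well below the lip's top (16 mm) and clear of the deck.
- petri_2: Bystander: round petri dish, 90 mm across, 14 mm high, origin at its underside's centre.
- yellow_box: Bystander: small yellow carton, 70 x 100 x 70 mm, origin at its underside's centre.
- tape_roll: Bystander: roll of label tape, 83 mm across, 18 mm high, origin at its underside's centre.
Things that resemble listed ones, but are neither listed nor needed, are in the scene too. What is meant by the holder is not brown, and is the smaller of those in its own colour.

How it is judged:
On the way, in this order (a step that is already met when the one before it is completed fails the run):
1. a finger holds the clip open while the holder is still short of its foot (value of joint stage_clip above 0.18 rad and contact force between the fingers and stage_clip above 1 N and x of holder in the frame of stage below -0.014 m), for 0.1 s.
2. the holder is home against the end stop while a finger still holds the clip open (x of holder in the frame of stage above 0.007 m and value of joint stage_clip above 0.18 rad and contact force between the fingers and stage_clip above 1 N), for 0.1 s.
At the end, for the whole second after the job is handed in: The holder lies flat on the deck in its channel, within 3 mm of the end stop, at rest, and the released clip's foot presses on it (more than 1 N, clip joint 0.09 to 0.165 rad) (x of holder in the frame of stage between 0.007 and 0.013 m and z of holder in the frame of stage between 0.017 and 0.022 m and angle between holder's own z axis and vertical below 0.06 rad and angle between the x axis of holder and the x axis of stage, either way round below 0.08 rad and value of joint stage_clip between 0.09 and 0.165 rad and contact force between stage_clip and holder above 1 N and linear speed of holder below 0.01 m/s); the robot touches nothing.
It fails at once if the holder is lifted more than 8 mm off the deck (z of holder in the frame of stage above 0.028 m).
It fails at once if the holder is tipped by more than 0.2 rad (angle between holder's own z axis and vertical above 0.2 rad).
It fails at once if the petri dish is moved by more than 15 mm (distance of petri_2 from where it was at the start of the episode above 0.015 m).
It fails at once if the yellow box is moved by more than 15 mm (distance of yellow_box from where it was at the start of the episode above 0.015 m).
It fails at once if the tape roll is moved by more than 15 mm (distance of tape_roll from where it was at the start of the episode above 0.015 m).
It also fails if it takes over 35 s, if anything falls off the work surface, if the arm or the gripper's body presses on something with over 40 N, if the wrist force passes 120 N, or if a joint passes its speed limit or range.

## Working session

There is one attempt and no reset: what is moved stays moved. The work goes in short steps, Python scripts to look and compute and a tool call to move; the robot and the scene stay as the last step left them, time stands still between calls to the robot, and variables do not carry over. Pictures are saved under pics/ and viewed, and the job is handed in when it is done.

Besides the shell and the picture viewer there is one more tool, called after "Emit:" in YAML: its name, and indented under it one key for each argument. send_rows: Moves the arm, as the interface text tells. Its arguments: {"type":"object","properties":{"motion":{"type":"array"},"jaw":{"type":"number"},"grip_force":{"type":"number"}},"required":["motion"]}

```bash
ls; mkdir -p pics; cat > h.py <<'E'
import numpy as np, cv2
from cell import arm
from scipy.spatial.transform import Rotation as R
def grab(n,tag):
    c=arm.camera(n); cv2.imwrite(f'pics/{tag}.png',c['pixels']); 
    np.savez(f'pics/{tag}.npz',**{k:np.array(v) for k,v in c.items()}); return c
def pts(c):
    z=c['z_map'];h,w=z.shape;u,v=np.meshgrid(np.arange(w),np.arange(h))
    P=np.stack([(u-c['cx'])/c['fx']*z,-(v-c['cy'])/c['fy']*z,-z,np.ones_like(z)],-1)
    return (P@np.array(c['world_from_camera']).T)[...,:3]
E
python3 - <<'E'
from h import *
s=arm.read_state();print(s)
for n in ['scene','side','wrist']:
    c=grab(n,n+'0'); print(n,c['fx'],c['fy'],c['cx'],c['cy'],[k for k in c],c.get('world_from_camera',c.get('T_tool_cam')))
E
```

```text
pics
{'t': 0.0, 'joints': array([-1.18761469,  0.33285   , -0.06471125,  1.46093524,  0.02156521,
        1.34989251, -0.08853084]), 'joint_vel': array([ 6.01754755e-05,  3.48475170e-04,  6.16917426e-05, -1.19160256e-03,
        9.59854768e-04,  7.51421484e-04,  4.00367225e-04]), 'tau': array([ 5.11247581e-04, -6.23234439e+01,  2.55305367e-02, -3.89919055e+01,
       -6.12197863e-02,  3.91158764e-02,  1.22303209e-04]), 'eef_pos': array([0.24652963, 0.57385565, 0.18807055]), 'tool_rot': array([-6.32995720e-01, -3.07690140e+00,  2.14885974e-03]), 'ft_force': array([ 0.76218294, -0.71185072, -0.62349968]), 'torque': array([1.28839749e-02, 4.90324978e-02, 7.85726236e-06]), 'gripper_width': 1.0017914951806315}
scene 364.28711531827906 364.28711531827906 256.59279364795185 195.4608347238339 ['pixels', 'z_map', 'fx', 'fy', 'cx', 'cy', 'world_from_camera'] [[-0.65902307  0.43148951 -0.61604009 -0.04389785]
 [-0.75192983 -0.39653059  0.52665455  0.47288293]
 [-0.01703283  0.81029642  0.58577265  0.59533979]
 [ 0.          0.          0.          1.        ]]
side 358.0133134269467 358.0133134269467 255.8029280591054 194.30140998926493 ['pixels', 'z_map', 'fx', 'fy', 'cx', 'cy', 'world_from_camera'] [[-0.99994866 -0.00184824  0.00996287  0.51709896]
 [ 0.00907905 -0.60002656  0.79992855  0.84341582]
 [ 0.00449953  0.79997794  0.60001254  0.69508164]
 [ 0.          0.          0.          1.        ]]
wrist 297.3186396354542 297.3186396354542 255.2663863810529 195.36993662522494 ['pixels', 'z_map', 'fx', 'fy', 'cx', 'cy', 'T_tool_cam'] [[-1.44606801e-03  9.53621949e-01  3.01003466e-01  8.28821777e-02]
 [ 9.99998616e-01  1.62678406e-03 -3.49733457e-04  7.69455556e-04]
 [-8.23181143e-04  3.01002544e-01 -9.53622982e-01 -1.95354621e-01]
 [ 0.00000000e+00  0.00000000e+00  0.00000000e+00  1.00000000e+00]]
```

View pics/scene0.png

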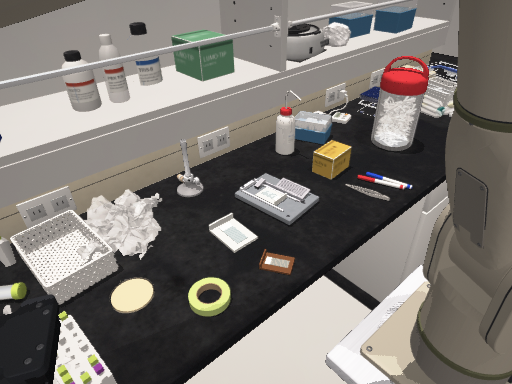

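View pics/side0.png

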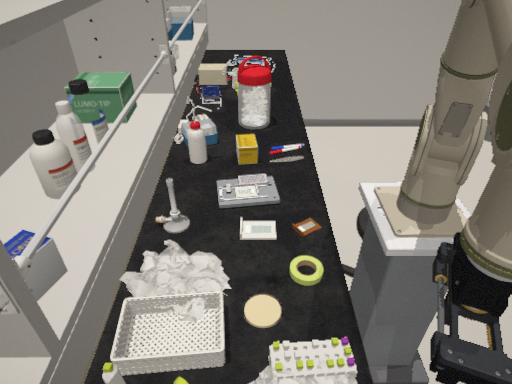

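View pics/wrist0.png

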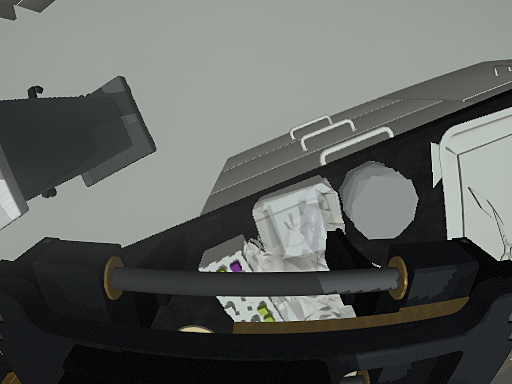

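The scene camera shows the stage around (277,197) px, with the holder in it near (265,195). A larger decoy holder is on the bench at (233,232) and a brown one at (277,262). I'll zoom in.

```bash
python3 - <<'E'
import numpy as np,cv2
from h import pts
for n,(a,b,c,d) in {'scene0':(225,165,330,230),'side0':(205,165,290,215)}.items():
    D=np.load(f'pics/{n}.npz');im=D['pixels'][b:d,a:c]
    cv2.imwrite(f'pics/{n}z.png',cv2.resize(im,None,fx=7.5,fy=7.5,interpolation=cv2.INTER_CUBIC))
    P=pts(D)[b:d,a:c]
    z=P[...,2]
    print(n,np.histogram(z,bins=np.arange(-.02,.1,.004)))
    m=(z>.017)&(z<.06);print(P[m].min(0),P[m].max(0))
E
```

```text
scene0 (array([   0,    0,    0,    6, 3126,  828,  160,  221,  141,  923,  438,
        515,  219,  177,   32,    6,    1,    0,    0,    0,    0,    0,
          0,    0,    0,    0,    0,    0,    0]), array([-0.02 , -0.016, -0.012, -0.008, -0.004,  0.   ,  0.004,  0.008,
        0.012,  0.016,  0.02 ,  0.024,  0.028,  0.032,  0.036,  0.04 ,
        0.044,  0.048,  0.052,  0.056,  0.06 ,  0.064,  0.068,  0.072,
        0.076,  0.08 ,  0.084,  0.088,  0.092,  0.096]))
[ 0.42862703 -0.27841717  0.01701059] [0.63236863 0.07561568 0.0469312 ]
side0 (array([   0,    0,    0,  143, 2160,  202,   46,   70,  106,  683,  305,
        268,  135,   89,   14,    0,    0,    0,    0,    0,    0,    0,
          0,    0,    0,    0,    0,    0,    0]), array([-0.02 , -0.016, -0.012, -0.008, -0.004,  0.   ,  0.004,  0.008,
        0.012,  0.016,  0.02 ,  0.024,  0.028,  0.032,  0.036,  0.04 ,
        0.044,  0.048,  0.052,  0.056,  0.06 ,  0.064,  0.068,  0.072,
        0.076,  0.08 ,  0.084,  0.088,  0.092,  0.096]))
[ 0.43632003 -0.16052567  0.01700124] [ 0.6330265  -0.00648225  0.0375807 ]
```

```bash
ls -la pics
```

```text
total 5416
drwxr-xr-x 2 agent agent    4096 Dec  6 15:52 .
drwxr-xr-x 3 agent agent    4096 Dec  6 15:51 ..
-rw-r--r-- 1 agent agent 1378134 Dec  6 15:52 scene0.npz
-rw-r--r-- 1 agent agent  273817 Dec  6 15:52 scene0.png
-rw-r--r-- 1 agent agent  310967 Dec  6 15:52 scene0z.png
-rw-r--r-- 1 agent agent 1378134 Dec  6 15:52 side0.npz
-rw-r--r-- 1 agent agent  330554 Dec  6 15:52 side0.png
-rw-r--r-- 1 agent agent  191302 Dec  6 15:52 side0z.png
-rw-r--r-- 1 agent agent 1378120 Dec  6 15:52 wrist0.npz
-rw-r--r-- 1 agent agent  284888 Dec  6 15:52 wrist0.png
```

View pics/scene0z.png

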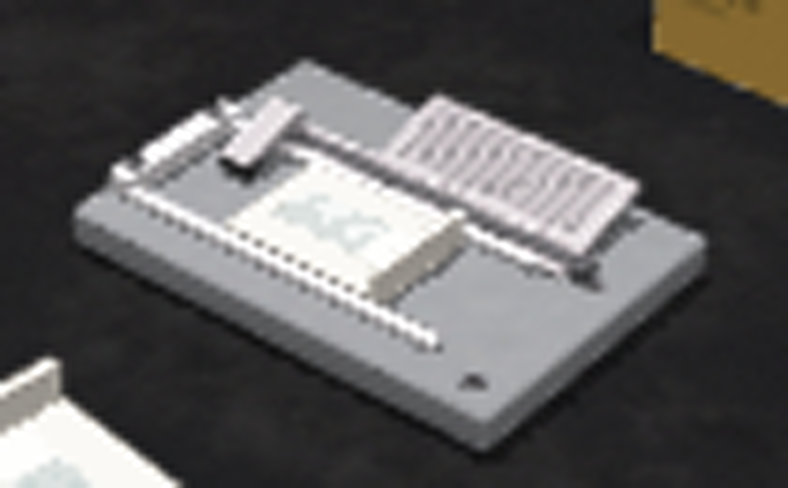

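View pics/side0z.png

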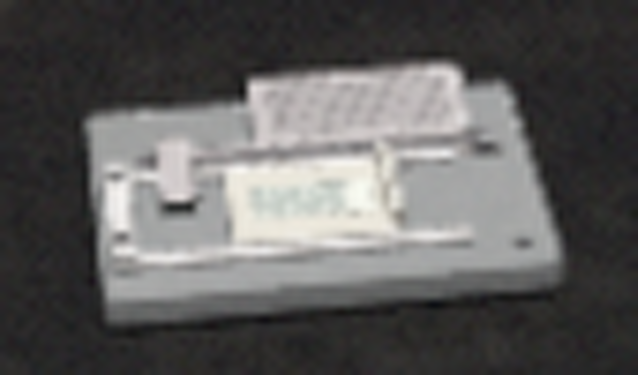

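The zooms show the end stop on the world +x side, so pushing goes roughly along +x. The clip bar is on the far (−y) side, and the holder sits well short of the foot. Next I'll fit the stage pose.

```bash
cat > fit.py <<'E'
import numpy as np,cv2,sys
from h import pts
from scipy.spatial.transform import Rotation as R
def ray(D,u,v,z):
    T=D['world_from_camera'];d=T[:3,:3]@np.array([(u-D['cx'])/D['fx'],-(v-D['cy'])/D['fy'],-1]);o=T[:3,3]
    return o+d*(z-o[2])/d[2]
if __name__=='__main__':
  for n in ['scene0','side0']:
    D=np.load(f'pics/{n}.npz');P=pts(D)
    m=(P[...,2]>.016)&(P[...,2]<.024)&(P[...,0]>.42)&(P[...,0]<.66)&(P[...,1]>-.18)&(P[...,1]<.02)
    m=m.astype(np.uint8);k,l,st,ce=cv2.connectedComponentsWithStats(m)
    i=1+np.argmax(st[1:,4]);q=P[l==i]
    # project via ray at z=.02
    vv,uu=np.nonzero(l==i)
    Q=np.array([ray(D,u,v,.02) for u,v in zip(uu,vv)])
    for name,A in (('depth',q),('ray',Q)):
        r=cv2.minAreaRect((A[:,:2]*1000).astype(np.float32));print(n,name,len(A),r,A[:,2].mean())
        print(cv2.boxPoints(r).round(1).tolist())
E
python3 fit.py
```

```text
scene0 depth 1117 ((529.4701538085938, -87.25814819335938), (189.9333038330078, 136.06663513183594), 7.424464225769043) 0.019621559888404357
[[426.5, -32.099998474121094], [444.1000061035156, -167.0], [632.4000244140625, -142.39999389648438], [614.7999877929688, -7.5]]
scene0 ray 1117 ((527.5629272460938, -84.04878997802734), (191.35992431640625, 135.0699462890625), 8.573744773864746) 0.020000000000000014
[[422.8999938964844, -31.5], [443.0, -165.10000610351562], [632.2000122070312, -136.60000610351562], [612.0999755859375, -3.0]]
side0 depth 965 ((535.9583740234375, -84.53197479248047), (188.49957275390625, 136.74862670898438), 8.153216361999512) 0.019302971399179938
[[433.0, -30.200000762939453], [452.3999938964844, -165.60000610351562], [639.0, -138.8000030517578], [619.5999755859375, -3.5]]
side0 ray 965 ((535.5787963867188, -79.99005126953125), (187.44302368164062, 136.83753967285156), 7.805330276489258) 0.020000000000000018
[[433.3999938964844, -24.899999618530273], [452.0, -160.5], [637.7000122070312, -135.0], [619.0999755859375, 0.5]]
```

```bash
python3 - <<'E'
from h import *
for n in ['scene0','side0']:
    P=pts(np.load(f'pics/{n}.npz'))
    m=(P[...,2]>.08)&(P[...,2]<.6)&(P[...,0]>.2)&(P[...,0]<.75)&(P[...,1]>-.4)&(P[...,1]<.7)
    q=P[m]; H,xe,ye=np.histogram2d(q[:,0],q[:,1],bins=[np.arange(.2,.8,.05),np.arange(-.4,.75,.05)])
    print(n);
    for i in range(H.shape[0]): print(xe[i].round(2),[f'{ye[j]:.2f}' for j in range(H.shape[1]) if H[i,j]>5])
s=arm.read_state();Rm=R.from_rotvec(s['tool_rot']).as_matrix();print(Rm)
th=np.radians(8);xs=np.array([np.cos(th),np.sin(th),0]);ys=np.array([-np.sin(th),np.cos(th),0])
G=np.stack([-xs,ys,[0,0,-1]],1)
print('turn',R.from_matrix(Rm.T@G).as_rotvec())
for w in [(.42,.3,.2),(.43,.1,.2),(.40,-.095,.18)]:
    print(w,(Rm.T@(np.array(w)-s['eef_pos'])*100).round(1))
E
```

```text
scene0
0.2 ['0.45', '0.50']
0.25 ['0.45']
0.3 []
0.35 []
0.4 []
0.45 []
0.5 []
0.55 []
0.6 []
0.65 ['-0.35', '-0.30']
0.7 ['-0.35', '-0.30', '0.05']
0.75 []
side0
0.2 ['0.35', '0.40', '0.45', '0.50', '0.55', '0.60', '0.65']
0.25 ['0.40', '0.45', '0.50', '0.55', '0.60', '0.65']
0.3 ['0.55', '0.60', '0.65']
0.35 []
0.4 []
0.45 []
0.5 []
0.55 []
0.6 []
0.65 ['-0.35', '-0.30']
0.7 ['-0.35', '-0.30', '0.05']
0.75 []
[[-9.18791939e-01  3.94741981e-01 -3.75769236e-04]
 [ 3.94742158e-01  9.18791420e-01 -9.77201433e-04]
 [-4.04888794e-05 -1.04617676e-03 -9.99999452e-01]]
turn [-1.03115467e-03 -2.45819380e-04 -5.45413514e-01]
(0.42, 0.3, 0.2) [-26.7 -18.3  -1.2]
(0.43, 0.1, 0.2) [-35.6 -36.3  -1.1]
(0.4, -0.095, 0.18) [-40.5 -55.4   0.9]
```

The path is clear at TCP height 0.2 m. I'll travel over it, turning the tool to line up with the stage.

Emit:
send_rows:
  motion:
    - [[-4,-3,-1],[0,0,-0.05]]
    - [[-9,-6,-1.2],[0,0,-0.1]]
    - [[-14,-9.5,-1.2],[0,0,-0.15]]
    - [[-18,-12.5,-1.2],[0,0,-0.2]]
    - [[-22,-15.5,-1.2],[0,0,-0.25]]
    - [[-26,-19,-1.2],[0,0,-0.3]]
    - [[-29,-23,-1.2],[0,0,-0.35]]
    - [[-31.5,-27.5,-1.2],[0,0,-0.4]]
    - [[-34,-32,-1.2],[0,0,-0.45]]
    - [[-36,-36.5,-1.2],[0,0,-0.5]]
    - [[-38,-41,0],[0,0,-0.545]]
    - [[-40,-45.5,1],[0,0,-0.545]]
    - [[-42.5,-50,2.5],[0,0,-0.545]]
    - [[-44.3,-54.3,3.8],[0,0,-0.545]]
    - [[-44.3,-54.3,3.8],[0,0,-0.545]]
    - [[-44.3,-54.3,3.8],[0,0,-0.545]]
    - [[-44.3,-54.3,3.8],[0,0,-0.545]]
  jaw: 0.15

```text
t: 2.28
eef_pos: [0.4397, -0.0984, 0.151]
tool_rot: [-0.221, 3.133, 0.0]
ft_force: [0.0, 0.8, 0.8]
gripper_width: 0.574
```

```bash
python3 - <<'E'
from h import *
s=arm.read_state();print(s['t'],s['eef_pos'],s['tool_rot'],s['gripper_width'],s['ft_force'],s['joints'])
np.savez('pics/w1s.npz',p=s['eef_pos'],r=s['tool_rot'])
for n in ['wrist','scene','side']: grab(n,n+'1')
E
```

```text
2.275 [ 0.43965416 -0.098385    0.15102001] [-2.21450550e-01  3.13345182e+00  3.67098011e-04] 0.574092139278617 [0.005255   0.80499387 0.79300808] [-0.43191016 -0.06169624  0.53882327  1.97520303  0.03339911  1.21926311
  1.80648697]
```

View pics/wrist1.png

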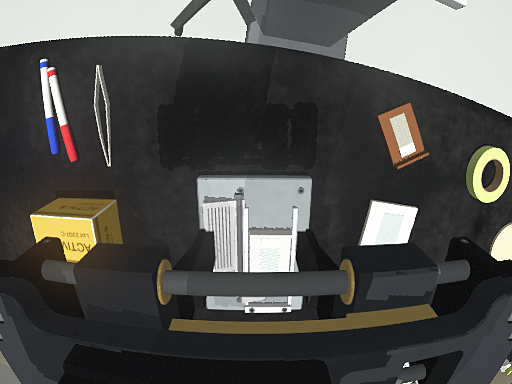

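The wrist view shows the stage at columns 197–312. Its rear edge is at row 177, the bar at about (222,235), the lip at about (270,231), and the end-stop end at row ~308. I'll zoom in and measure.

```bash
cat >> h.py <<'E'
def wray(D,p,r,u,v,z):
    dx=(u-D['cx'])/D['fx'];dy=(v-D['cy'])/D['fy'];a=np.hypot(dx,dy)
    k=np.sin(a)/a if a>1e-9 else 1
    d=np.array([dx*k,-dy*k,-np.cos(a)])
    Rt=R.from_rotvec(r).as_matrix();T=D['T_tool_cam']
    o=p+Rt@T[:3,3];d=Rt@T[:3,:3]@d
    return o+d*(z-o[2])/d[2]
E
python3 - <<'E'
from h import *
D=np.load('pics/wrist1.npz');im=D['pixels'][168:320,190:320]
cv2.imwrite('pics/wrist1z.png',cv2.resize(im,None,fx=3.9,fy=3.9,interpolation=cv2.INTER_CUBIC))
im=D['pixels'][168:250,190:320]
cv2.imwrite('pics/wrist1y.png',cv2.resize(im,None,fx=6,fy=6,interpolation=cv2.INTER_CUBIC))
E
```

```text
(no output)
```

View pics/wrist1y.png

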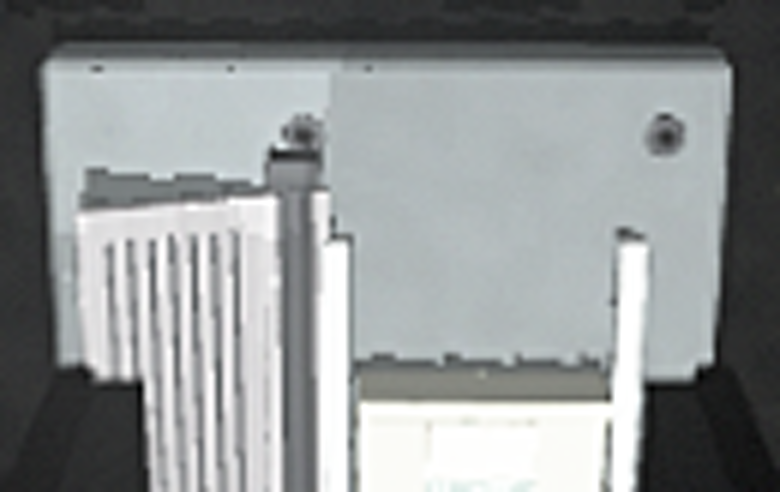

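View pics/wrist1z.png

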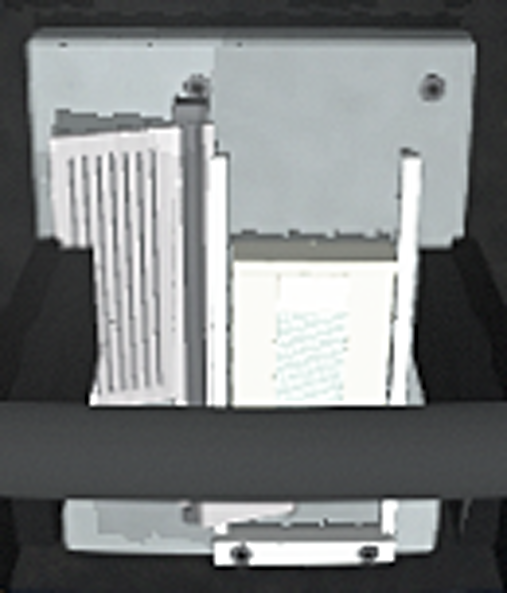

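```bash
python3 - <<'E'
from h import *
D=np.load('pics/wrist1.npz');S=np.load('pics/w1s.npz');p,r=S['p'],S['r']
f=lambda a,b,z,s=6: (wray(D,p,r,190+(a+.5)/s-.5,168+(b+.5)/s-.5,z)*1000).round(1)
Q={n:f(*v) for n,v in dict(dl=(45,60,.02),dr=(730,60,.02),railL_in=(350,240,.025),railR_in=(617,240,.025),railL_in2=(353,450,.025),railR_in2=(612,450,.025),lipbl=(355,362,.02),lipbr=(612,362,.02),liptl=(355,402,.036),liptr=(612,402,.036),barOut=(80,212,.037)).items()}
Q['stopL']=f(215,525,.030,3.9);Q['stopR']=f(395,527,.030,3.9);Q['fl']=f(62,550,.02,3.9);Q['fr']=f(440,550,.02,3.9)
for k,v in Q.items(): print(k,v)
e=Q['dr']-Q['dl'];print('ang rear',np.degrees(np.arctan2(-e[0],e[1])),np.hypot(*e[:2]))
# stage frame from rear edge & rails
th=np.arctan2(-e[0],e[1]);
for th in (th,np.radians(8)):
  c,s=np.cos(th),np.sin(th);xs=np.array([c,s]);ys=np.array([-s,c])
  m=(Q['dl']+Q['dr'])[:2]/2  # stage (-130,-19)
  o=m+130*xs+19*ys;print('th',np.degrees(th),'origin',o)
  for k,v in Q.items(): d=v[:2]-o;print('  ',k,(d@xs).round(1),(d@ys).round(1))
  d=p[:2]*1000-o;print('tcp',d@xs,d@ys)
E
```

```text
dl [ 448.2 -163.8   20. ]
dr [430.  -34.4  20. ]
railL_in [ 474.2 -101.4   25. ]
railR_in [467.2 -50.5  25. ]
railL_in2 [518.7 -95.   25. ]
railR_in2 [511.8 -43.2  25. ]
lipbl [501.6 -96.9  20. ]
lipbr [494.7 -45.8  20. ]
liptl [502.9 -96.4  36. ]
liptr [496.3 -47.4  36. ]
barOut [ 471.5 -152.    37. ]
stopL [605.9 -88.4  30. ]
stopR [599.1 -27.3  30. ]
fl [ 634.7 -140.7   20. ]
fr [615.7  -6.2  20. ]
ang rear 8.006085709058365 130.67363926974713
th 8.006085709058365 origin [565.18663914 -62.17901099]
   dl -130.0 -84.3
   dr -130.0 46.3
   railL_in -95.6 -26.2
   railR_in -95.4 25.2
   railL_in2 -50.6 -26.0
   railR_in2 -50.2 26.2
   lipbl -67.8 -25.5
   lipbr -67.5 26.0
   liptl -66.4 -25.2
   liptr -66.2 24.2
   barOut -105.3 -75.9
   stopL 36.7 -31.6
   stopR 38.4 29.8
   fl 57.9 -87.4
   fr 57.8 48.4
tcp -129.35166026849575 -18.369155500056866
th 8.0 origin [565.19056002 -62.19240357]
   dl -130.0 -84.3
   dr -130.0 46.3
   railL_in -95.6 -26.2
   railR_in -95.4 25.2
   railL_in2 -50.6 -26.0
   railR_in2 -50.2 26.2
   lipbl -67.8 -25.5
   lipbr -67.5 26.0
   liptl -66.4 -25.2
   liptr -66.2 24.2
   barOut -105.3 -75.9
   stopL 36.7 -31.6
   stopR 38.4 29.8
   fl 57.9 -87.4
   fr 57.8 48.4
tcp -129.35172727771794 -18.369086639782783
```

The stage fit agrees well across features: yaw 8.0°, origin (565.2, −62.2) mm, lip rear face at stage x ≈ −67, so about 42 mm to go. I'll move above bar and channel behind the lip, then descend.

Emit:
send_rows:
  motion:
    - [[-1.5,-0.4,2],[0,0,0]]
    - [[-3,-0.8,4],[0,0,0]]
    - [[-4.4,-1.1,6],[0,0,0]]
    - [[-4.4,-1.1,8],[0,0,0]]
    - [[-4.4,-1.1,9.5],[0,0,0]]
    - [[-4.4,-1.1,9.5],[0,0,0]]
    - [[-4.4,-1.1,9.5],[0,0,0]]

```text
t: 3.3
eef_pos: [0.4849, -0.1042, 0.0565]
tool_rot: [-0.219, 3.133, 0.0]
ft_force: [0.5, -0.3, -0.3]
gripper_width: 0.579
```

```bash
python3 - <<'E'
from h import *
s=arm.read_state();print(s['t'],s['eef_pos'],s['tool_rot'],s['gripper_width'],s['ft_force'])
o=np.array([.5652,-.0622]);c,q=np.cos(np.radians(8)),np.sin(np.radians(8));d=s['eef_pos'][:2]-o
print('stage mm',1000*(d@[c,q]),1000*(d@[-q,c]))
np.savez('pics/w2s.npz',p=s['eef_pos'],r=s['tool_rot'])
for n in ['wrist','scene','side']:
    C=grab(n,n+'2')
    a,b,e,f={'wrist':(170,150,340,330),'scene':(215,120,340,240),'side':(195,120,300,220)}[n]
    cv2.imwrite(f'pics/{n}2z.png',cv2.resize(C['pixels'][b:f,a:e],None,fx=3.3 if n=='wrist' else 5,fy=3.3 if n=='wrist' else 5,interpolation=cv2.INTER_CUBIC))
E
```

```text
3.3 [ 0.48489059 -0.10422853  0.05650795] [-2.18511710e-01  3.13302066e+00  2.82409752e-04] 0.5793624784388177 [ 0.50226315 -0.30826899 -0.33229342]
stage mm -85.37708447189131 -30.442603876270205
```

View pics/wrist2z.png

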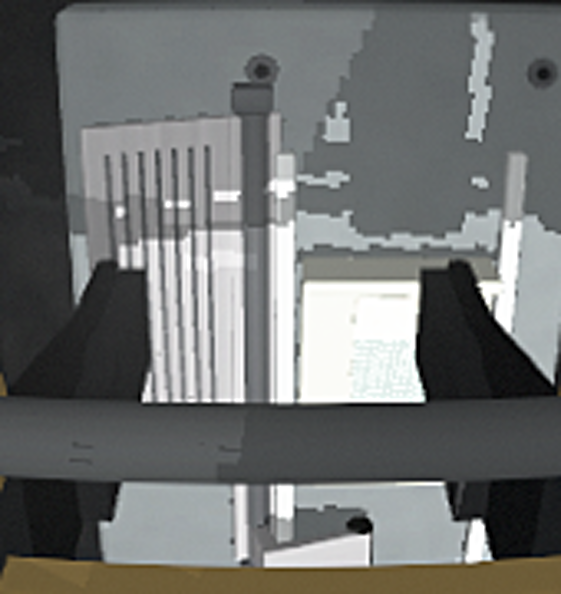

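View pics/scene2z.png

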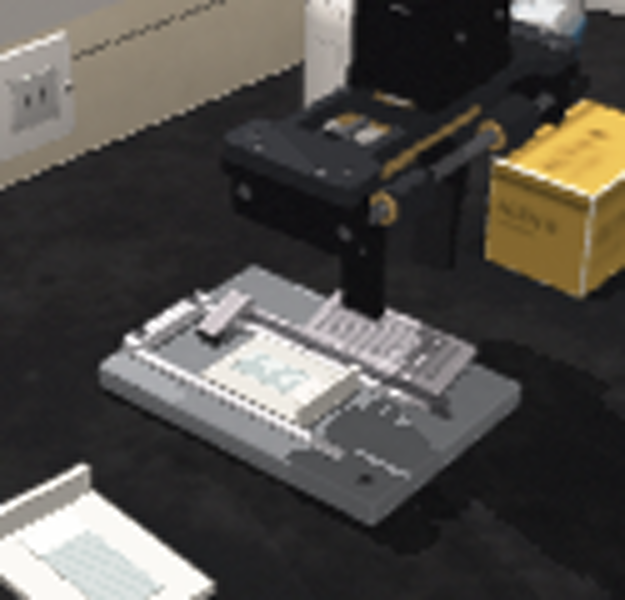

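View pics/side2z.png

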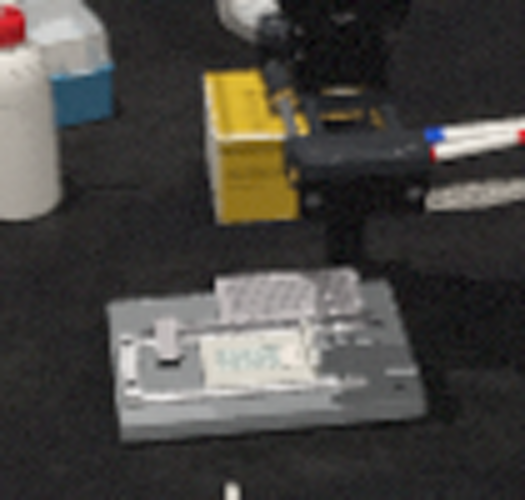

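```bash
python3 - <<'E'
from h import *
D=np.load('pics/wrist2.npz');S=np.load('pics/w2s.npz');p,r=S['p'],S['r']
o=np.array([.5652,-.0622]);c,q=np.cos(np.radians(8)),np.sin(np.radians(8))
for a,b,z in [(118,262,.0565),(147,262,.0565),(420,262,.0565),(462,262,.0565),(300,255,.02),(302,282,.036),(80,128,.037)]:
    w=wray(D,p,r,170+a/3.3,150+b/3.3,z);d=1000*(w[:2]-o);print(a,b,(d@[c,q]).round(1),(d@[-q,c]).round(1))
P=pts(np.load('pics/scene1.npz'));im=np.load('pics/scene1.npz')['pixels']
h=cv2.cvtColor(im,cv2.COLOR_BGR2HSV)
m=(h[...,0]>15)&(h[...,0]<30)&(h[...,1]>120)&(P[...,1]<-.15)&(P[...,1]>-.4)&(P[...,0]<.7)
print(P[m].min(0),P[m].max(0),np.percentile(P[m],[2,98],axis=0))
E
```

```text
118 262 -80.3 -65.8
147 262 -80.4 -59.4
420 262 -80.3 0.5
462 262 -80.1 9.9
300 255 -66.1 -25.1
302 282 -66.0 -24.9
80 128 -105.3 -76.4
[ 0.49379901 -0.38257685 -0.00310716] [ 0.64890022 -0.26544901  0.07304536] [[ 0.49590916 -0.37053883  0.00199101]
 [ 0.56534016 -0.26874184  0.07068459]]
```

```bash
python3 - <<'E'
from h import *
D=np.load('pics/wrist2.npz');Z=D['z_map']
T=D['T_tool_cam']
def tool(u,v):
    dx=(u-D['cx'])/D['fx'];dy=(v-D['cy'])/D['fy'];a=np.hypot(dx,dy);k=np.tan(a)/a
    z=Z[v,u];return ((T@[dx*k*z,-dy*k*z,-z,1])[:3]*1000).round(0)
for u in (297,300,303,306,309,312):
    print(u,[(v,tool(u,v).tolist()) for v in (226,229,231,234,238,245,255)])
for v in (232,240,250): print(v,[(u,tool(u,v)[1:].tolist()) for u in range(196,220,3)])
im=D['pixels'][205:300,180:340];cv2.imwrite('pics/w2f.png',cv2.resize(cv2.convertScaleAbs(im,alpha=3,beta=20),None,fx=5,fy=5,interpolation=cv2.INTER_NEAREST))
E
```

```text
297 [(226, [-19.0, 36.0, 37.0]), (229, [-20.0, 36.0, 34.0]), (231, [9.0, 26.0, -34.0]), (234, [8.0, 25.0, -35.0]), (238, [6.0, 25.0, -36.0]), (245, [2.0, 25.0, -38.0]), (255, [-4.0, 26.0, -39.0])]
300 [(226, [-18.0, 39.0, 36.0]), (229, [-20.0, 38.0, 33.0]), (231, [9.0, 27.0, -35.0]), (234, [9.0, 27.0, -38.0]), (238, [9.0, 26.0, -43.0]), (245, [6.0, 26.0, -47.0]), (255, [1.0, 26.0, -49.0])]
303 [(226, [-19.0, 42.0, 37.0]), (229, [-19.0, 41.0, 32.0]), (231, [9.0, 29.0, -33.0]), (234, [9.0, 29.0, -38.0]), (238, [9.0, 28.0, -44.0]), (245, [9.0, 27.0, -52.0]), (255, [5.0, 26.0, -57.0])]
306 [(226, [-19.0, 44.0, 37.0]), (229, [11.0, 31.0, -35.0]), (231, [10.0, 31.0, -36.0]), (234, [9.0, 30.0, -38.0]), (238, [9.0, 29.0, -44.0]), (245, [9.0, 28.0, -52.0]), (255, [9.0, 26.0, -63.0])]
309 [(226, [-19.0, 47.0, 37.0]), (229, [11.0, 33.0, -35.0]), (231, [11.0, 32.0, -38.0]), (234, [10.0, 32.0, -41.0]), (238, [11.0, 31.0, -47.0]), (245, [8.0, 30.0, -51.0]), (255, [9.0, 28.0, -64.0])]
312 [(226, [-19.0, 49.0, 37.0]), (229, [10.0, 35.0, -34.0]), (231, [10.0, 34.0, -37.0]), (234, [10.0, 33.0, -41.0]), (238, [10.0, 33.0, -45.0]), (245, [10.0, 31.0, -54.0]), (255, [9.0, 29.0, -63.0])]
232 [(196, [-51.0, 37.0]), (199, [-32.0, -39.0]), (202, [-31.0, -38.0]), (205, [-29.0, -37.0]), (208, [-28.0, -36.0]), (211, [-26.0, -36.0]), (214, [-33.0, 23.0]), (217, [-31.0, 24.0])]
240 [(196, [-32.0, -49.0]), (199, [-30.0, -50.0]), (202, [-29.0, -49.0]), (205, [-28.0, -46.0]), (208, [-26.0, -47.0]), (211, [-25.0, -44.0]), (214, [-33.0, 24.0]), (217, [-31.0, 25.0])]
250 [(196, [-30.0, -62.0]), (199, [-30.0, -56.0]), (202, [-28.0, -57.0]), (205, [-26.0, -58.0]), (208, [-24.0, -58.0]), (211, [-24.0, -48.0]), (214, [-24.0, -38.0]), (217, [-31.0, 23.0])]
```

View pics/w2f.png

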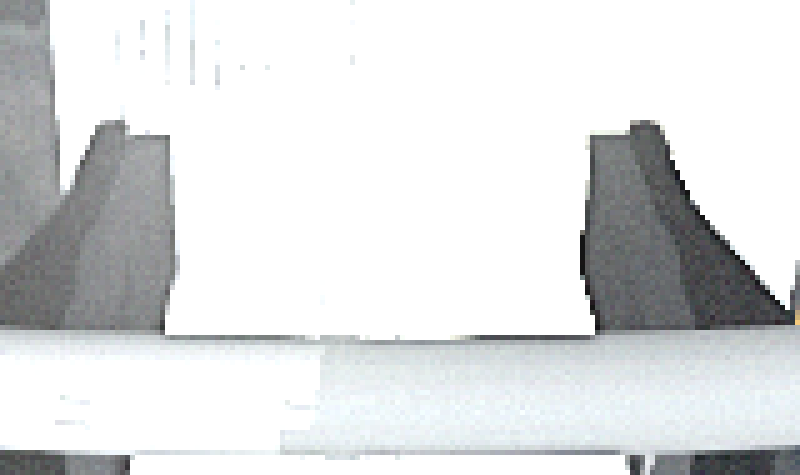

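The wrist depth puts the visible finger ends about 34 mm above the stated TCP. I'll check this against the fixed cameras before trusting either.

```bash
python3 - <<'E'
from h import *
o=np.array([.5652,-.0622]);c,q=np.cos(np.radians(8)),np.sin(np.radians(8))
def st(w): d=1000*(w[:2]-o);return [round(d@[c,q]),round(d@[-q,c]),round(w[2]*1000)]
P=pts(np.load('pics/scene2.npz'))
for u in (285,287,289): print('scene',u,[(v,st(P[v,u])) for v in range(174,188,2)])
for u in (303,305): print('scene far',u,[(v,st(P[v,u])) for v in range(160,182,2)])
P=pts(np.load('pics/side2.npz'))
for u in (262,264,266): print('side',u,[(v,st(P[v,u])) for v in range(160,182,2)])
E
```

```text
scene 285 [(174, [-82, 2, 113]), (176, [-83, 3, 108]), (178, [-82, 1, 101]), (180, [-83, 2, 96]), (182, [-33, -66, 33]), (184, [-36, -63, 30]), (186, [-41, -56, 29])]
scene 287 [(174, [-90, 6, 118]), (176, [-88, 2, 110]), (178, [-90, 4, 105]), (180, [-90, 4, 99]), (182, [-89, 3, 93]), (184, [-41, -64, 31]), (186, [-48, -56, 32])]
scene 289 [(174, [-96, 5, 120]), (176, [-94, 2, 112]), (178, [-95, 3, 107]), (180, [-96, 4, 102]), (182, [-94, 1, 94]), (184, [-47, -66, 32]), (186, [-51, -60, 31])]
scene far 303 [(160, [-94, -55, 131]), (162, [-94, -57, 124]), (164, [-93, -58, 118]), (166, [-94, -57, 113]), (168, [-95, -57, 107]), (170, [-95, -57, 101]), (172, [-96, -56, 96]), (174, [-96, -57, 90]), (176, [-26, -166, 0]), (178, [-31, -158, -1]), (180, [-36, -151, -2])]
scene far 305 [(160, [-96, -61, 129]), (162, [-96, -62, 123]), (164, [-96, -63, 116]), (166, [-97, -61, 112]), (168, [-98, -61, 106]), (170, [-99, -61, 101]), (172, [-97, -64, 92]), (174, [-24, -179, 0]), (176, [-31, -169, 1]), (178, [-35, -164, -2]), (180, [-43, -151, 1])]
side 262 [(160, [-68, 60, 173]), (162, [-68, 60, 166]), (164, [-77, 10, 128]), (166, [-77, 7, 119]), (168, [-78, 5, 110]), (170, [-78, 1, 101]), (172, [-78, 5, 96]), (174, [-93, -81, 31]), (176, [-90, -65, 33]), (178, [-89, -57, 31]), (180, [-88, -50, 28])]
side 264 [(160, [-75, 54, 168]), (162, [-74, 58, 164]), (164, [-83, 6, 125]), (166, [-84, 6, 118]), (168, [-85, 1, 108]), (170, [-84, 5, 103]), (172, [-84, 4, 95]), (174, [-98, -72, 36]), (176, [-97, -66, 32]), (178, [-97, -62, 27]), (180, [-95, -51, 27])]
side 266 [(160, [-80, 54, 168]), (162, [-80, 58, 164]), (164, [-89, 7, 125]), (166, [-91, 1, 114]), (168, [-90, 5, 109]), (170, [-91, 3, 101]), (172, [-91, 1, 92]), (174, [-115, -127, -1]), (176, [-114, -119, -5]), (178, [-106, -75, 17]), (180, [-101, -50, 27])]
```

All three cameras agree. The fingers end at z ≈ 0.090 while the TCP reads 0.0565, and x and y match. So the reported TCP lies about 34 mm beyond the real tips. I'll descend in small steps and let contact force decide.

Emit:
send_rows:
  motion:
    - [[0,0,0.8],[0,0,0]]
    - [[0,0,1.6],[0,0,0]]
    - [[0,0,2.0],[0,0,0]]
    - [[0,0,2.4],[0,0,0]]
    - [[0,0,2.4],[0,0,0]]

```text
t: 4.08
eef_pos: [0.4843, -0.1043, 0.0315]
tool_rot: [0.218, -3.133, -0.0]
ft_force: [0.3, 1.2, 0.3]
gripper_width: 0.573
```

```bash
cat > st.py <<'E'
from h import *
import sys
o=np.array([.5652,-.0622]);c,q=np.cos(np.radians(8)),np.sin(np.radians(8))
def st(w): d=1000*(w[:2]-o);return [round(d@[c,q],1),round(d@[-q,c],1),round(w[2]*1000,1)]
s=arm.read_state();print(s['t'],st(s['eef_pos']),s['tool_rot'].round(4),s['gripper_width'].round(3),s['ft_force'].round(2),s['torque'].round(2))
t=sys.argv[1]
D=grab('wrist','w'+t); cv2.imwrite(f'pics/w{t}z.png',cv2.resize(D['pixels'][120:330,150:360],None,fx=2.8,fy=2.8,interpolation=cv2.INTER_CUBIC))
np.savez(f'pics/w{t}s.npz',p=s['eef_pos'],r=s['tool_rot'])
D=grab('scene','s'+t); cv2.imwrite(f'pics/s{t}z.png',cv2.resize(D['pixels'][130:240,215:340],None,fx=5,fy=5,interpolation=cv2.INTER_CUBIC))
E
python3 st.py 3
```

```text
Traceback (most recent call last):
  File "st.py", line 5, in <module>
    s=arm.read_state();print(s['t'],st(s['eef_pos']),s['tool_rot'].round(4),s['gripper_width'].round(3),s['ft_force'].round(2),s['torque'].round(2))
                                                                            ^^^^^^^^^^^^^^^^^^^^^^^^
AttributeError: 'float' object has no attribute 'round'
```

There's no contact at a TCP reading of 31.5 mm, which fits the offset. I'll continue down.

Emit:
send_rows:
  motion:
    - [[0,0,0.6],[0,0,0]]
    - [[0,0,1.2],[0,0,0]]
    - [[0,0,1.8],[0,0,0]]
    - [[0,0,2.2],[0,0,0]]
    - [[0,0,2.4],[0,0,0]]
    - [[0,0,2.4],[0,0,0]]

```text
t: 4.82
eef_pos: [0.4845, -0.1043, 0.0078]
tool_rot: [0.218, -3.134, -0.0]
ft_force: [0.8, -0.4, 1.0]
gripper_width: 0.574
```

```bash
sed -i "s/s\['gripper_width'\].round(3)/round(s['gripper_width'],3)/" st.py; python3 st.py 3
```

```text
4.825 [np.float64(-85.8), np.float64(-30.5), np.float64(7.8)] [ 2.1840e-01 -3.1339e+00 -1.0000e-04] 0.574 [ 0.77 -0.45  0.98] [0.04 0.06 0.08]
```

View pics/s3z.png

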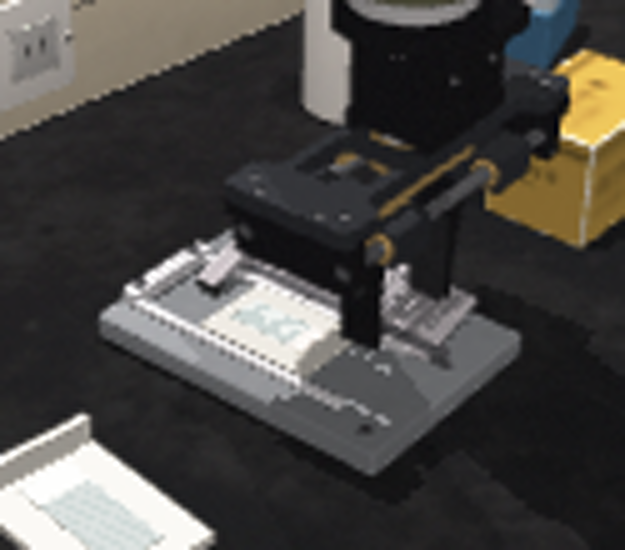

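View pics/w3z.png

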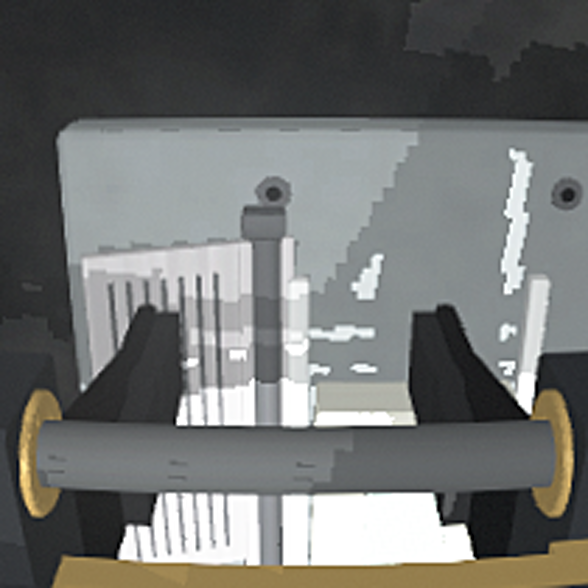

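The tips are now at about 42 mm, with the pusher clearly behind the lip and the other finger over the bar. Pressing slowly.

Emit:
send_rows:
  motion:
    - [[0,0,0.3],[0,0,0]]
    - [[0,0,0.6],[0,0,0]]
    - [[0,0,0.9],[0,0,0]]
    - [[0,0,1.1],[0,0,0]]
    - [[0,0,1.1],[0,0,0]]
    - [[0,0,1.1],[0,0,0]]

```text
t: 5.68
eef_pos: [0.4846, -0.1045, -0.003]
tool_rot: [-0.218, 3.134, -0.0]
ft_force: [-1.7, -1.3, 3.7]
gripper_width: 0.573
```

```bash
python3 st.py 4
```

```text
5.675 [np.float64(-85.7), np.float64(-30.7), np.float64(-3.0)] [-2.1810e-01  3.1337e+00 -2.0000e-04] 0.573 [-1.73 -1.27  3.71] [-0.46  0.15 -0.04]
```

View pics/s4z.png

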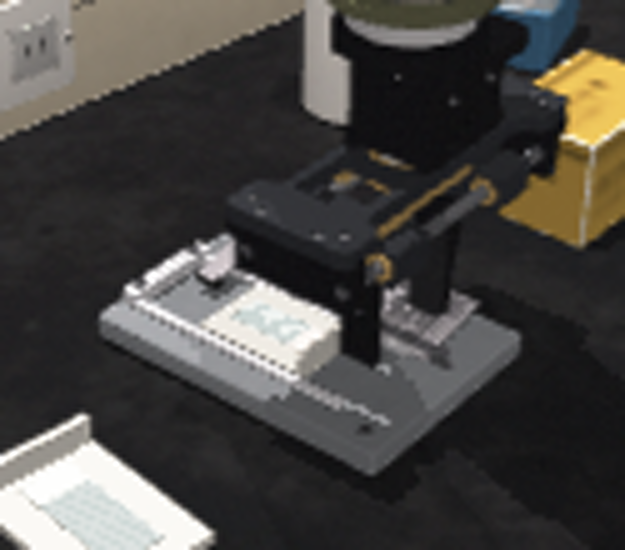

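Contact is confirmed at about 3.7 N and the foot is starting to lift. Pressing further.

Emit:
send_rows:
  motion:
    - [[0,0,0.2],[0,0,0]]
    - [[0,0,0.4],[0,0,0]]
    - [[0,0,0.6],[0,0,0]]
    - [[0,0,0.6],[0,0,0]]

```text
t: 6.28
eef_pos: [0.4849, -0.1049, -0.0087]
tool_rot: [-0.218, 3.133, -0.001]
ft_force: [-2.2, -3.0, 11.7]
gripper_width: 0.579
```

```bash
python3 st.py 5
```

```text
6.275 [np.float64(-85.4), np.float64(-31.1), np.float64(-8.7)] [-2.1770e-01  3.1333e+00 -6.0000e-04] 0.579 [-2.16 -3.   11.71] [-0.95  0.52 -0.09]
```

View pics/s5z.png

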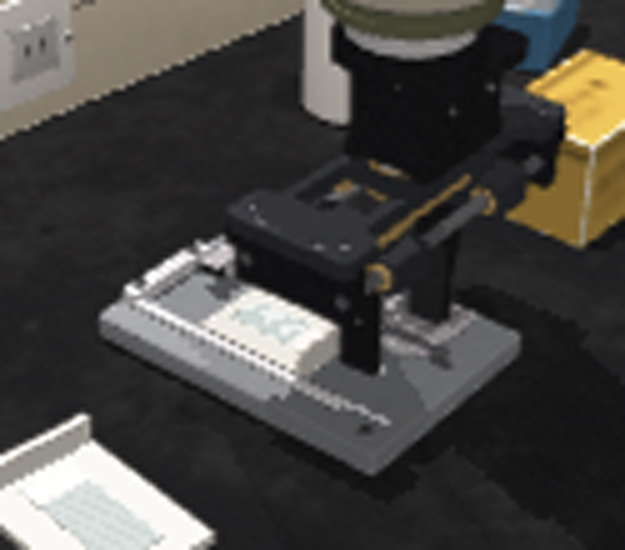

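View pics/w5z.png

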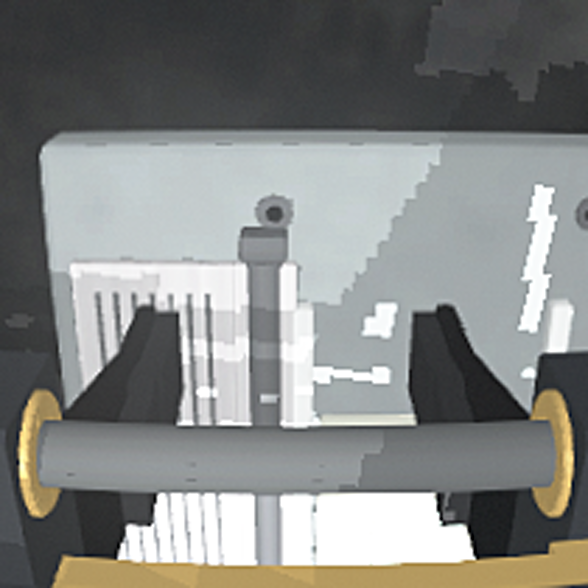

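The bar is down on its stop: 11.7 N exceeds the 6.5 N spring, and the bar is level in the wrist view. Now pushing, stopping just short of home to check.

Emit:
send_rows:
  motion:
    - [[-0.3,0,0],[0,0,0]]
    - [[-0.6,0,0],[0,0,0]]
    - [[-0.9,0,0],[0,0,0]]
    - [[-1.2,0,0],[0,0,0]]
    - [[-1.5,0,0],[0,0,0]]
    - [[-1.8,0,0],[0,0,0]]
    - [[-2.1,0,0],[0,0,0]]
    - [[-2.4,0,0],[0,0,0]]
    - [[-2.7,0,0],[0,0,0]]
    - [[-3.0,0,0],[0,0,0]]
    - [[-3.3,0,0],[0,0,0]]
    - [[-3.6,0,0],[0,0,0]]
    - [[-3.6,0,0],[0,0,0]]

```text
t: 8.0
eef_pos: [0.5176, -0.1008, -0.0089]
tool_rot: [0.215, -3.13, -0.0]
ft_force: [-16.0, -2.8, 24.9]
gripper_width: 0.572
```

```bash
python3 st.py 6
```

```text
8.0 [np.float64(-52.5), np.float64(-31.6), np.float64(-8.9)] [ 2.1460e-01 -3.1296e+00 -3.0000e-04] 0.572 [-15.96  -2.78  24.9 ] [-1.48  3.51 -0.54]
```

View pics/s6z.png

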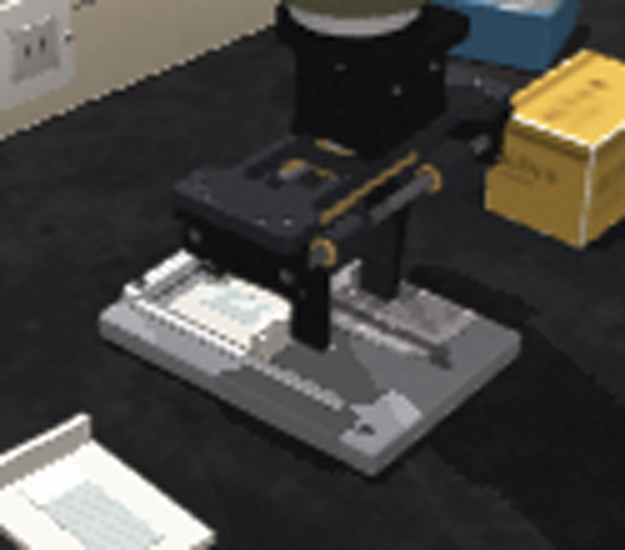

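View pics/w6z.png

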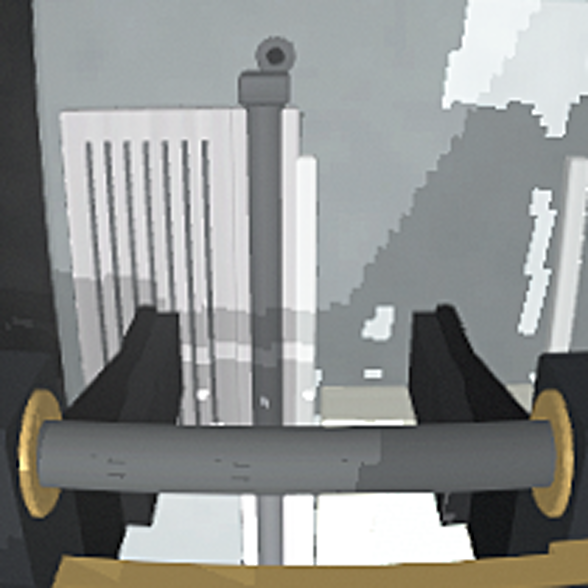

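The lip is in contact and moving. However, the force has grown to 25 N vertical and 16 N along the push, so I'm over-pressing. I'll ease up about 1 mm; the clip has roughly 3 mm of margin before 0.18 rad.

Emit:
send_rows:
  motion:
    - [[0,0,-0.05],[0,0,0]]
    - [[0,0,-0.1],[0,0,0]]
    - [[0,0,-0.1],[0,0,0]]

```text
t: 8.48
eef_pos: [0.5192, -0.0999, -0.0083]
tool_rot: [0.217, -3.133, 0.0]
ft_force: [-4.3, -3.4, 7.4]
gripper_width: 0.576
```

```bash
python3 st.py 7; python3 - <<'E'
from h import *
D=np.load('pics/w7.npz');S=np.load('pics/w7s.npz')
o=np.array([.5652,-.0622]);c,q=np.cos(np.radians(8)),np.sin(np.radians(8))
for a,b,z in [(330,387,.02),(395,387,.02),(530,385,.02),(60,112,.025)]:
    w=wray(D,S['p'],S['r'],150+a/2.8,120+b/2.8,z);d=1000*(w[:2]-o);print(a,b,(d@[c,q]).round(1),(d@[-q,c]).round(1))
E
```

```text
8.475 [np.float64(-50.8), np.float64(-30.9), np.float64(-8.3)] [ 2.1720e-01 -3.1326e+00  1.0000e-04] 0.576 [-4.29 -3.45  7.44] [-0.93  1.01 -0.13]
330 387 -38.1 -22.4
395 387 -37.9 -7.4
530 385 -37.3 25.0
60 112 -103.2 -77.9
```

View pics/w7z.png

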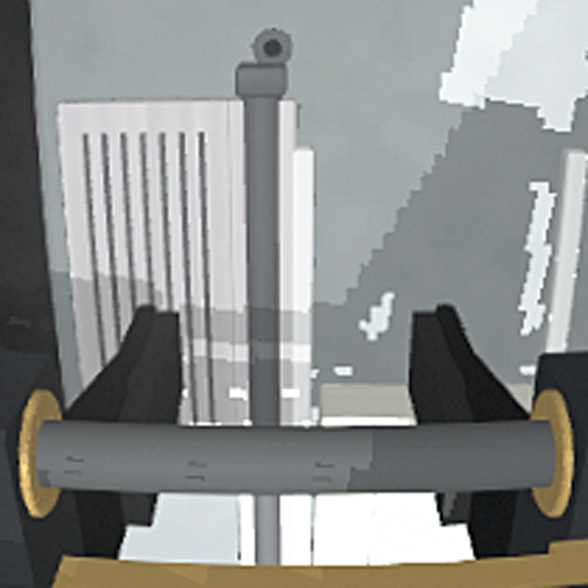

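Force is now 7.4 N, about right for fully down. There are about 16 mm to go.

Emit:
send_rows:
  motion:
    - [[-0.2,0,0],[0,0,0]]
    - [[-0.4,0,0],[0,0,0]]
    - [[-0.6,0,0],[0,0,0]]
    - [[-0.8,0,0],[0,0,0]]
    - [[-1.0,0,0],[0,0,0]]
    - [[-1.2,0,0],[0,0,0]]
    - [[-1.2,0,0],[0,0,0]]

```text
t: 9.45
eef_pos: [0.5308, -0.0979, -0.0084]
tool_rot: [0.217, -3.132, -0.001]
ft_force: [-6.1, -1.4, 10.2]
gripper_width: 0.575
```

```bash
python3 st.py 8
```

```text
9.45 [np.float64(-39.1), np.float64(-30.5), np.float64(-8.4)] [ 2.1730e-01 -3.1316e+00 -8.0000e-04] 0.575 [-6.1  -1.39 10.15] [-0.62  1.5  -0.12]
```

View pics/s8z.png

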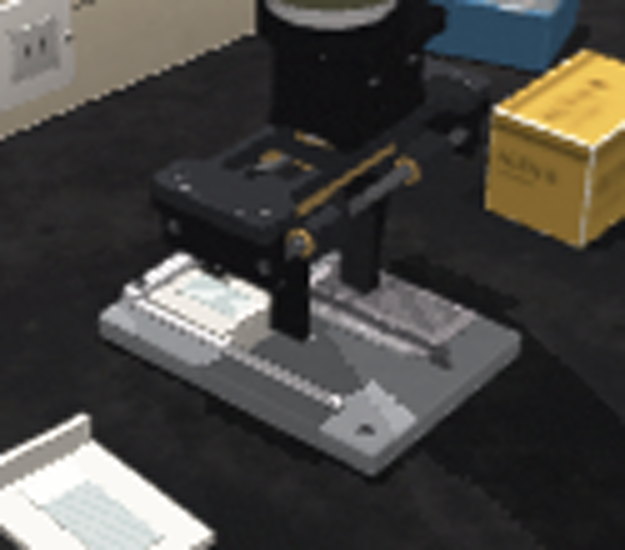

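Emit:
send_rows:
  motion:
    - [[-0.1,0,0],[0,0,0]]
    - [[-0.2,0,0],[0,0,0]]
    - [[-0.3,0,0],[0,0,0]]
    - [[-0.4,0,0],[0,0,0]]
    - [[-0.5,0,0],[0,0,0]]
    - [[-0.5,0,0],[0,0,0]]

```text
t: 10.3
eef_pos: [0.5324, -0.0977, -0.0086]
tool_rot: [0.215, -3.126, -0.003]
ft_force: [-21.2, -1.9, 25.9]
gripper_width: 0.576
```

```bash
python3 st.py 9
```

```text
10.3 [np.float64(-37.5), np.float64(-30.6), np.float64(-8.6)] [ 2.1520e-01 -3.1255e+00 -2.5000e-03] 0.576 [-21.21  -1.85  25.93] [-0.71  4.85 -0.2 ]
```

View pics/s9z.png

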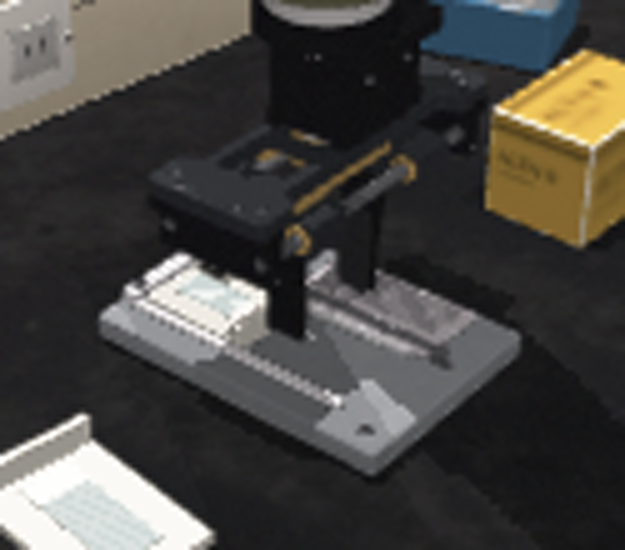

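View pics/w9z.png

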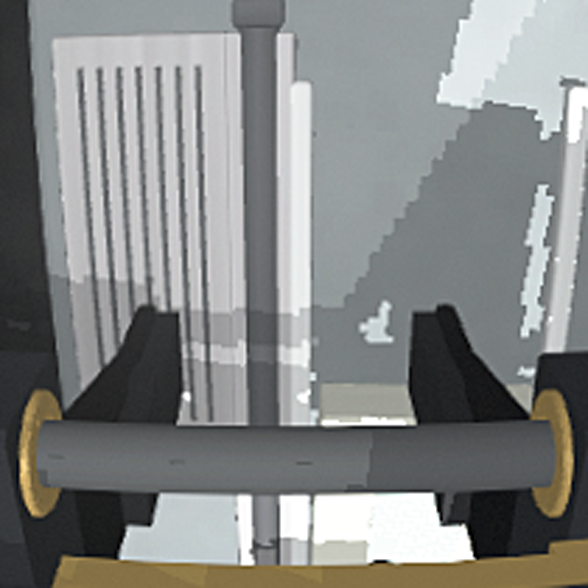

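Progress stalled with 21 N along the push: either home or sticking. I'll measure the holder directly.

```bash
python3 - <<'E'
from h import *
from fit import ray
o=np.array([.5652,-.0622]);c,q=np.cos(np.radians(8)),np.sin(np.radians(8))
def sx(w): d=1000*(w[:2]-o);return (d@[c,q]).round(1),(d@[-q,c]).round(1)
for t in ('5','7','8','9'):
    D=np.load(f'pics/w{t}.npz');S=np.load(f'pics/w{t}s.npz')
    # column through deck->lip between fingers: y col ~ 150+365/2.8=280
    for u in (272,):
        col=D['pixels'][225:275,u].astype(int).mean(-1); 
    Z=D['z_map'];T=D['T_tool_cam'];Rt=R.from_rotvec(S['r']).as_matrix()
    out=[]
    for v in range(236,272,2):
        u=272;dx=(u-D['cx'])/D['fx'];dy=(v-D['cy'])/D['fy'];a=np.hypot(dx,dy);k=np.tan(a)/a;z=Z[v,u]
        w=S['p']+Rt@(T@[dx*k*z,-dy*k*z,-z,1])[:3];x,y=sx(w);out.append((v,float(x),round(w[2]*1000),int(col[v-225])))
    print(t,out)
D=np.load('pics/s9.npz')['pixels'];D0=np.load('pics/scene0.npz')['pixels']
cv2.imwrite('pics/s9zz.png',np.hstack([cv2.resize(x[175:210,233:275],None,fx=9,fy=9,interpolation=cv2.INTER_CUBIC) for x in (D,np.load('pics/s8.npz')['pixels'])]))
E
```

```text
5 [(236, -88.7, 20, 168), (238, -87.4, 20, 166), (240, -85.9, 20, 167), (242, -84.5, 19, 168), (244, -82.9, 19, 168), (246, -81.3, 19, 168), (248, -80.2, 19, 170), (250, -79.0, 20, 169), (252, -77.4, 20, 255), (254, -75.4, 19, 255), (256, -74.6, 20, 171), (258, -73.1, 20, 171), (260, -71.8, 20, 172), (262, -69.9, 19, 170), (264, -68.0, 19, 170), (266, -66.6, 19, 169), (268, -66.5, 21, 196), (270, -66.3, 24, 216)]
7 [(236, -54.2, 21, 136), (238, -52.5, 20, 136), (240, -133.0, 187, 134), (242, -49.9, 20, 136), (244, -47.7, 19, 135), (246, -46.5, 19, 135), (248, -44.9, 19, 134), (250, -44.1, 20, 120), (252, -133.0, 187, 231), (254, -41.5, 21, 127), (256, -39.1, 19, 132), (258, -39.3, 22, 169), (260, -39.4, 25, 169), (262, -39.9, 28, 170), (264, -39.0, 29, 170), (266, -39.9, 33, 170), (268, -39.9, 35, 173), (270, -38.6, 35, 255)]
8 [(236, -41.7, 19, 127), (238, -40.4, 19, 126), (240, -39.0, 19, 125), (242, -38.0, 20, 126), (244, -36.2, 19, 127), (246, -35.1, 20, 126), (248, -33.7, 20, 126), (250, -32.1, 19, 128), (252, -30.5, 19, 127), (254, -29.1, 19, 127), (256, -27.9, 20, 126), (258, -121.1, 187, 156), (260, -27.4, 24, 158), (262, -27.6, 27, 156), (264, -27.5, 29, 161), (266, -28.6, 33, 157), (268, -27.7, 34, 189), (270, -27.5, 36, 255)]
9 [(236, -40.3, 19, 124), (238, -39.2, 20, 125), (240, -37.3, 19, 123), (242, -35.9, 19, 125), (244, -34.7, 19, 124), (246, -33.0, 19, 126), (248, -31.6, 19, 126), (250, -30.4, 19, 125), (252, -28.8, 19, 126), (254, -27.6, 20, 125), (256, -26.0, 19, 121), (258, -26.1, 22, 155), (260, -25.9, 24, 156), (262, -26.1, 27, 156), (264, -25.6, 29, 155), (266, -26.7, 33, 157), (268, -26.9, 36, 169), (270, -25.9, 36, 196)]
```

View pics/s9zz.png

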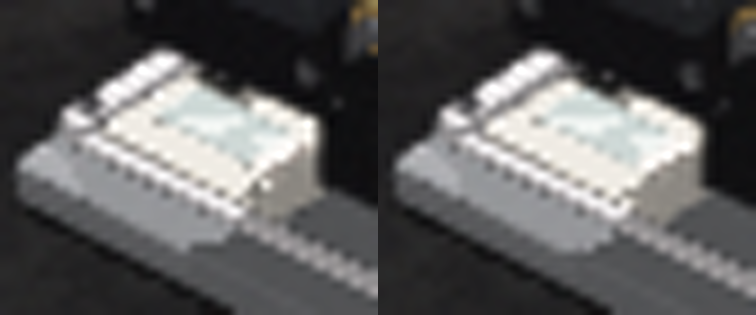

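The lip measures −26.0 mm (home is −25, calibration ±2 mm), so it's at or near home. I'll ease the press to cut bar friction. If the holder isn't home it will move on under the remaining push.

Emit:
send_rows:
  motion:
    - [[0,0,-0.05],[0,0,0]]
    - [[0,0,-0.1],[0,0,0]]
    - [[0,0,-0.1],[0,0,0]]
    - [[-0.1,0,-0.1],[0,0,0]]
    - [[-0.1,0,-0.1],[0,0,0]]

```text
t: 11.02
eef_pos: [0.5326, -0.0978, -0.0085]
tool_rot: [0.216, -3.124, -0.002]
ft_force: [-19.3, -3.1, 16.6]
gripper_width: 0.572
```

```bash
python3 st.py 10; cat > lip.py <<'E'
from h import *
import sys
t=sys.argv[1]
o=np.array([.5652,-.0622]);c,q=np.cos(np.radians(8)),np.sin(np.radians(8))
D=np.load(f'pics/w{t}.npz');S=np.load(f'pics/w{t}s.npz');Z=D['z_map'];T=D['T_tool_cam'];Rt=R.from_rotvec(S['r']).as_matrix()
v,u=np.mgrid[150:300,150:360];dx=(u-D['cx'])/D['fx'];dy=(v-D['cy'])/D['fy'];a=np.hypot(dx,dy)+1e-9;k=np.tan(a)/a;z=Z[v,u]
w=np.stack([dx*k*z,-dy*k*z,-z,np.ones_like(z)],-1)@T.T; w=w[...,:3]@Rt.T+S['p']
X=1000*((w[...,:2]-o)@[c,q]);Y=1000*((w[...,:2]-o)@[-q,c]);H=w[...,2]*1000
m=(H>23)&(H<33)&(np.abs(Y)<23)&(X<-15)&(X>-75);print('lip x',np.median(X[m]),m.sum())
m2=(Y<-45)&(Y>-80)&(H>18)&(H<40)&(X<-60)
print('bar rear z', [(lo,round(float(np.median(H[m2&(Y>lo)&(Y<lo+6)&(X>-103)&(X<-70)])),1)) for lo in (-78,-72,-66,-60,-54,-48)])
E
python3 lip.py 9; python3 lip.py 10
```

```text
11.025 [np.float64(-37.2), np.float64(-30.7), np.float64(-8.5)] [ 2.1560e-01 -3.1242e+00 -1.7000e-03] 0.572 [-19.27  -3.12  16.61] [-1.03  4.44  0.02]
lip x -26.34558207304376 425
bar rear z [(-78, 24.4), (-72, 24.4), (-66, 24.4), (-60, 24.5), (-54, 24.5), (-48, 24.5)]
lip x -26.118984719069623 412
bar rear z [(-78, 24.4), (-72, 24.4), (-66, 24.5), (-60, 24.5), (-54, 24.5), (-48, 24.5)]
```

With vertical force down to 17 N the push still reads 19 N, and the lip hasn't moved (−26.1 mm, versus a home value of −25 within calibration). The holder is firmly against the stop, and the bar is level and down. I'll back off the lip first with the bar held, then lift.

Emit:
send_rows:
  motion:
    - [[0.2,0,0],[0,0,0]]
    - [[0.4,0,0],[0,0,0]]
    - [[0.6,0,0],[0,0,0]]
    - [[0.8,0,0],[0,0,0]]
    - [[1.0,0,0],[0,0,0]]
    - [[1.0,0,0],[0,0,0]]
    - [[1.0,0,0],[0,0,0]]

```text
t: 12.0
eef_pos: [0.5295, -0.0976, -0.0067]
tool_rot: [-0.22, 3.131, 0.0]
ft_force: [2.3, -0.0, 5.4]
gripper_width: 0.574
```

```bash
python3 st.py 11; python3 lip.py 11
```

```text
12.0 [np.float64(-40.2), np.float64(-30.1), np.float64(-6.7)] [-2.1960e-01  3.1312e+00  4.0000e-04] 0.574 [ 2.32 -0.05  5.38] [-0.06 -0.61  0.06]
lip x -26.4889706809866 373
bar rear z [(-78, 27.4), (-72, 26.9), (-66, 26.5), (-60, 26.0), (-54, 25.6), (-48, 25.2)]
```

The holder hasn't moved and the fingertip is clear of the lip. Lifting straight up now.

Emit:
send_rows:
  motion:
    - [[0,0,-0.3],[0,0,0]]
    - [[0,0,-0.6],[0,0,0]]
    - [[0,0,-0.9],[0,0,0]]
    - [[0,0,-1.3],[0,0,0]]
    - [[0,0,-2],[0,0,0]]
    - [[0,0,-3.5],[0,0,0]]
    - [[0,0,-6],[0,0,0]]
    - [[1,0,-9],[0,0,0]]
    - [[3,0,-12],[0,0,0]]
    - [[5.5,0,-14],[0,0,0]]
    - [[7,0,-14],[0,0,0]]
    - [[7,0,-14],[0,0,0]]
    - [[7,0,-14],[0,0,0]]

```text
t: 13.72
eef_pos: [0.4593, -0.1077, 0.1332]
tool_rot: [-0.219, 3.133, 0.0]
ft_force: [-0.3, 0.7, -0.3]
gripper_width: 0.579
```

```bash
python3 st.py 12; python3 lip.py 12;python3 - <<'E'
from h import *
D=grab('side','side12');cv2.imwrite('pics/side12z.png',cv2.resize(D['pixels'][160:220,200:295],None,fx=7,fy=7,interpolation=cv2.INTER_CUBIC))
E
```

```text
13.725 [np.float64(-111.2), np.float64(-30.3), np.float64(133.2)] [-2.1880e-01  3.1334e+00  2.0000e-04] 0.579 [-0.33  0.68 -0.27] [ 0.02  0.   -0.02]
lip x -25.27181093943934 183
bar rear z [(-78, 31.3), (-72, 30.5), (-66, 29.4), (-60, 28.4), (-54, 27.2), (-48, 26.4)]
```

View pics/s12z.png

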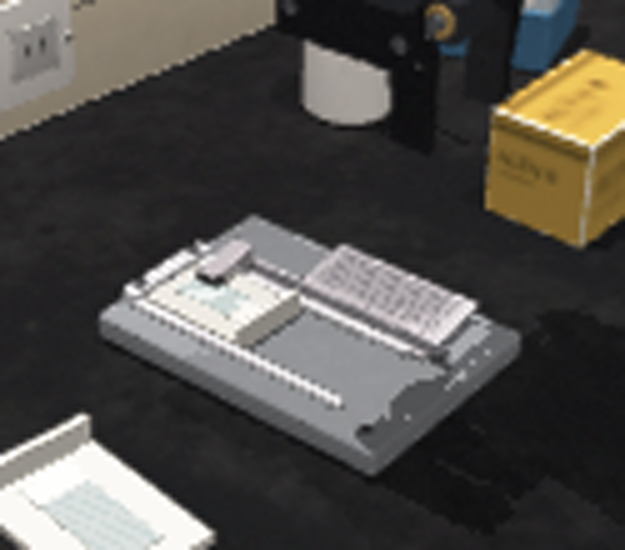

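View pics/w12z.png

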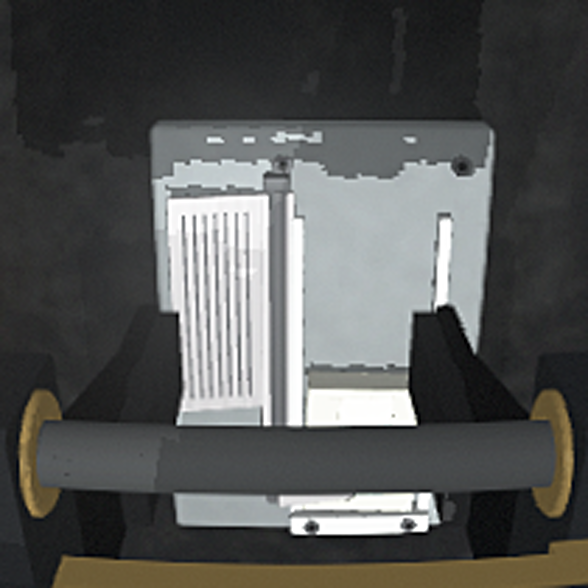

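View pics/side12z.png

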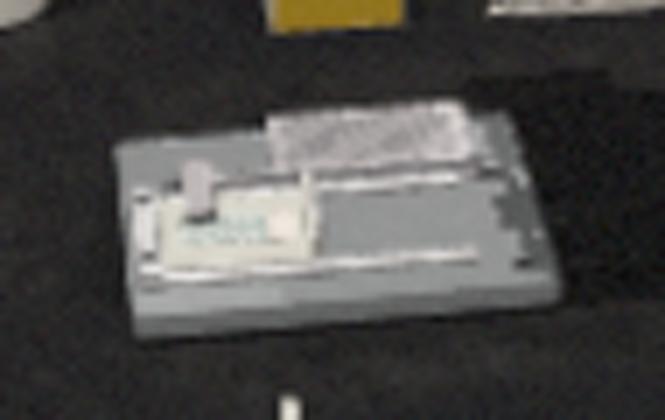

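All checks agree. The lip is at −25.3 mm (home is −25). The bar slope of about 0.16 rad puts the clip joint near 0.14 rad, with the foot resting on the holder, and the bystanders haven't been touched. Handing in.

```bash
python3 -c "
from cell import arm
print(arm.finish_job())"
```

```text
the job is handed in; nothing more can be done
None
```

I pressed the clip bar down with one fingertip and pushed the holder to the end stop with the other. I then backed off the lip with the bar still held, lifted clear and handed in at about 14 s; no verdict is reported.

**Last checks:**
- **Holder:** the lip's rear face measured at x = −25.3 mm on the stage, where home is −25 mm. It looks flat in all three views. While the tip was still pushing, the lip did not move under about 19 N with the bar down.
- **Clip:** the bar's slope puts the clip at about 0.14 rad, with the foot resting on the holder. The limits are 0.09 to 0.165 rad. I could not measure the foot's force on the holder.
- **Robot and bystanders:** the force reading was back near zero, with the arm clear of everything. I saw no sign that the yellow box moved. The petri dish and tape roll were well away from the work and I did not re-measure them.

**Disagreements:**
- **Fingertip height:** the reported TCP lies about 34 mm beyond the real fingertips in all three cameras, and contact force agreed. I worked from the images, so the TCP read below zero while pressing.
- **Stage position:** the first fits from the two fixed cameras differed by about 7 mm, so I used the wrist camera's fit.
- **Press force:** it climbed to 25 N twice during the push from friction on the bar, and I eased it by about 1 mm each time. While backing off, the bar rose slightly to about 0.24 rad, still above the 0.18 limit.

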